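# Line up the quarter-turn stud and hold the computer's cover shut

### The job

The hinged access cover of the finned computer case is sprung ajar. Turn the wing of its quarter-turn fastener until the slot along the wing's top lines up with the two index lines on the cover, so that the stud can drop into the frame, then press the cover down flush against the frame and finish while still holding it pressed there with the fingers. Do not push the mouse or the power adapter around.

Things in the scene. Friction and masses are not known exactly. Their poses are not given: they have to be found in the camera images.
- case: dark finned computer case fixed to the table, 190 mm (x) by 150 mm (y, plus 8 mm of fins each side) by 80 mm tall; origin at the centre of its underside. The cover's hinge line runs along its y axis at x = +95 mm, z = 80 mm; the free edge of the cover is at the -x side.
- cover (a joint): opening angle of the aluminium cover (190 x 150 x 4 mm) about its hinge, rad: 0 = flush on the frame, 0.14 = fully sprung up (its start; the free edge then stands about 26 mm high). A spring pushes it up all the time: at the press spot it takes about 3 to 4 N to start it down and 5.5 to 6.5 N to hold it flush, where it meets a hard stop. Let go, it springs up again. While the stud is not lined up, it lands on the frame and the cover stops at about 0.11.
- press_spot (a point): point on the top face of the cover, mid-width, 20 mm in from the free edge and 170 mm from the hinge; a clear flat place to press. It moves with the cover: 84 mm above the table when the cover is flush, about 108 mm when it is sprung up.
- fastener (a joint): angle of the wing fastener in the cover, rad, counter-clockwise positive seen from above: 0 = wing and its slot along the index lines (the case's x axis), stud lined up with the slot in the frame. Starts between 0.6 and 1.45, so it is to be turned clockwise; it can be turned past 0 to a stop at -0.3. Light friction (0.06 N m), stays where it is left. The stud enters the frame within about 0.15 rad of 0.
- wing (a point): centre of the upright steel wing that turns the fastener: 36 mm long along its own x axis, 10 mm thick along its own y axis, 24 mm tall (its top 12 mm above this point, its foot 12 mm below, on a flat round steel head 40 mm across and 4 mm thick that lies on the cover). Its own z axis is the fastener's axis, square to the cover. It lies on the cover's middle line, 125 mm from the hinge and 45 mm from the press spot.
- mouse_mid (a point): centre of a computer mouse, 100 x 58 x 33 mm, loose; leave alone
- adapter_mid (a point): centre of a black power adapter, 110 x 50 x 32 mm, loose; leave alone

How it is judged (in metres and radians):
On the way:
1. the fastener is turned until its slot lines up with the index lines (value of joint fastener between -0.2 and 0.2 rad), for 0.2 s.
At the end, for the whole second after the job is handed in: The cover is held flush on the frame (opening under 0.02 rad) by the fingers pushing on the cover or its fastener with more than 3 N, with the fastener still lined up within 0.2 rad (all of step 1 and value of joint cover below 0.02 rad and contact force between the fingers and cover above 3 N); the arm keeps its last pose, push and grip.
It fails at once if the mouse was disturbed (distance of mouse_mid from where it was at the start of the episode above 0.03 m).
It fails at once if the adapter was disturbed (distance of adapter_mid from where it was at the start of the episode above 0.03 m).
It also fails if it takes over 38 s, if anything falls off the work surface, if the arm or the gripper's body presses on something with over 40 N, if the wrist force passes 120 N, or if a joint passes its speed limit or range.

### The arm

A 7-joint arm with a two-finger parallel gripper is mounted at the origin on the work surface. World frame = base frame: x ahead of the robot, y to its left, z up, the work surface at z = 0. Lengths are in m, angles in degrees, forces in N, time in s.
With the tool pointing down it reaches from about 0.425 to 0.925 m from the base axis. Payload 6.8 kg.
Tool frame: the origin (TCP) lies between the finger pads; the fingertips stand 22 mm ahead of it and the grasp point (between the pads) lies 3 mm ahead of it; z points along the fingers, y is the line along which they close (so a half turn about z gives the same grasp; the last joint's range is limited). The gripper opens to 85 mm and grips with 20 to 120 N. Pads are 22 mm wide; open, the fingers measure 114 mm over their backs; the gripper's body (76 mm by 85 mm) begins 54 mm behind the grasp point. The pads swing forward as they close: fully open they stand 13 mm farther back than shut.
Start: joints at [64.395, 27.33, 1.283, 89.118, -0.659, 63.558, -4.761], TCP at [0.224, -0.637, 0.253] pointing down, gripper open.
Joint ranges: [-169.35, 169.35], [-19.33, 120.38], [-80.79, 83.38], [13.8, 139.57], [-78.32, 258.32], [9.67, 109.79], [-169.56, 169.56]. Speed limits (degrees/s): [136.94, 136.94, 180, 180, 180, 180, 180].

### API

Orientations are given as a 3x3 rotation matrix whose columns are the frame's x, y, z axes.
In Python, from cell import move_ptp, move_l, move_j, command_gripper, hold, ik, capture, Unreachable, close_job, silhouettes, current_t, current_joints, current_qvel, current_tau, current_tcp_pos, current_tcp_rot, current_force, current_moment, current_width, current_grip_force gives the robot as it stands. The module is installed in compiled form; this text tells all that it offers. Calls block until the motion is done:
- move_ptp(position, orientation): joint-space move of the TCP to a pose.
- move_l(position, orientation=None, velocity=0.15): straight line of the TCP; orientation=None keeps the orientation; velocity is the mean speed in m/s.
- move_j(angles): joint-space move.
- command_gripper(opening): finger opening in m; the grip force is fixed at half the most; returns when the fingers have stopped.
- hold(seconds).
- ik(position, orientation): joint angles nearest the present ones, or None.
- capture(name): name is "side" or "top" or "wrist"; returns a dict with "color" (420x560x3 uint8, red, green, blue), "fx", "fy", "cx", "cy" (pixels), "origin" and "attitude" of the camera in the world. Camera axes: x right, y up, looking along -z (the intrinsics and any distortion apply to the point x, -y, -z); pixel columns grow to the right and rows downward; lengths in m; the calibration is good to about 2 mm. A picture is of the moment at which its call begins. There is no depth.
A pose or a line that the arm cannot do raises Unreachable and nothing moves.
- close_job(): hands the job in; it is judged then, once.
Trained networks look in a picture, given as the dict that the camera call returned (one of the last four; its "shot" number tells which), for a name from the list of things; names that differ only in an ending like _2 or _b are one class to them, and where a whole thing is asked for, a point or a joint stands for the part that bears it (a point fixed in the world has none). Each returns a list of dicts, best first, with "confidence" (0 to 1); they miss things now and then, are a little off and sometimes report something else, mostly with a low value. They report only what shows in the picture. A call takes as long as a camera call.
- silhouettes(picture, target): "mask" (420x560 bool, what is visible of it) and "location" ([column, row] in pixels, amid what is visible of it).
Readings, each from a call of its own:
- current_t(): time.
- current_joints(): joint angles.
- current_qvel(): joint speeds.
- current_tau(): joint torques, N m.
- current_tcp_pos(): TCP position.
- current_tcp_rot(): TCP orientation.
- current_force(): force on the tool from outside, world axes, zero at the start.
- current_moment(): the same for the moment, N m.
- current_width(): finger opening in m.
- current_grip_force(): force on a finger pad.
Only numpy, scipy, OpenCV 4.12 (cv2) and the standard library are available. Lean on these libraries where they do the work, as an engineer would, in place of code of your own. Each camera call takes 0.05 s, during which the arm holds its last target. There are 200 camera calls.

## Working session

There is one attempt and no reset: what is moved stays moved. The work goes in short steps, each a Python script; the robot and the scene stay as the last script left them, time stands still between calls to the robot, and variables do not carry over. Pictures are saved under pics/ and viewed, at most 10 in all, crops included, and the job is handed in when it is done.

```bash
mkdir -p pics; python3 - <<'E'
from cell import *
import cv2, numpy as np
ims=[]
for n in ("top","side"):
    p=capture(n); print(n,{k:np.round(p[k],4).tolist() for k in p if k not in("color",)})
    for t in ("case","cover","fastener","wing","press_spot","mouse_mid","adapter_mid"):
        try:
            r=silhouettes(p,t); print(t,[(round(d["confidence"],2),np.round(d["location"],1).tolist(),int(d["mask"].sum())) for d in r[:2]])
        except Exception as e: print(t,e)
    cv2.imwrite(f"pics/{n}.png",p["color"][:,:,::-1])
print(current_t())
E
```

```text
top {'fx': 486.3337, 'fy': 486.3337, 'cx': 281.7224, 'cy': 214.1964, 'origin': [0.5501, 0.0548, 1.2129], 'attitude': [[-0.0063, 0.9989, -0.0462], [-1.0, -0.0065, -0.0048], [-0.0051, 0.0462, 0.9989]], 'shot': 1}
case [(0.57, [368.0, 195.6], 6156)]
cover [(0.98, [371.3, 200.2], 5249), (0.24, [432.8, 228.9], 1122)]
fastener [(0.78, [364.8, 210.8], 215)]
wing [(0.67, [368.6, 211.9], 237)]
press_spot [(0.84, [368.0, 199.3], 5187), (0.32, [368.3, 208.5], 233)]
mouse_mid [(0.86, [284.1, 173.6], 906)]
adapter_mid [(0.91, [434.9, 225.9], 1097), (0.65, [367.9, 211.0], 235)]
side {'fx': 410.9537, 'fy': 410.9537, 'cx': 280.8549, 'cy': 204.7854, 'origin': [0.3976, -0.4478, 0.6621], 'attitude': [[0.9239, 0.2831, -0.2575], [-0.3823, 0.6533, -0.6535], [-0.0168, 0.7022, 0.7118]], 'shot': 2}
case [(0.96, [345.8, 305.6], 13377)]
cover [(0.81, [352.5, 292.3], 9145)]
fastener [(0.88, [331.4, 285.1], 443)]
wing [(0.91, [332.0, 282.5], 464)]
press_spot [(0.89, [346.9, 291.7], 8949)]
mouse_mid [(0.75, [329.9, 225.9], 1149)]
adapter_mid [(0.68, [371.6, 410.2], 1472), (0.58, [333.3, 285.8], 440)]
0.8
```

```bash
python3 - <<'E'
import cv2
a=cv2.imread("pics/top.png")[130:290,240:480]; b=cv2.imread("pics/side.png")[180:420,220:480]
cv2.imwrite("pics/c1.png",cv2.resize(a,None,fx=3.3,fy=3.3,interpolation=cv2.INTER_CUBIC)); cv2.imwrite("pics/c2.png",cv2.resize(b,None,fx=2.5,fy=2.5,interpolation=cv2.INTER_CUBIC))
E
```

```text
(no output)
```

View pics/c1.png

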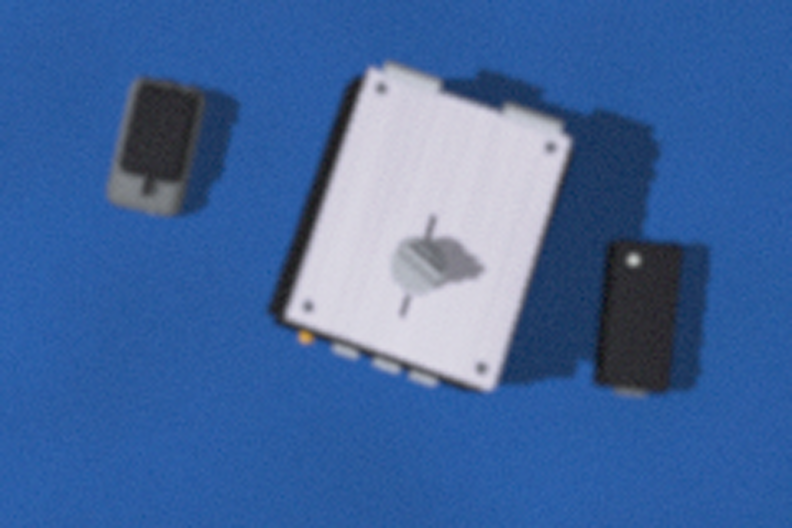

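View pics/c2.png

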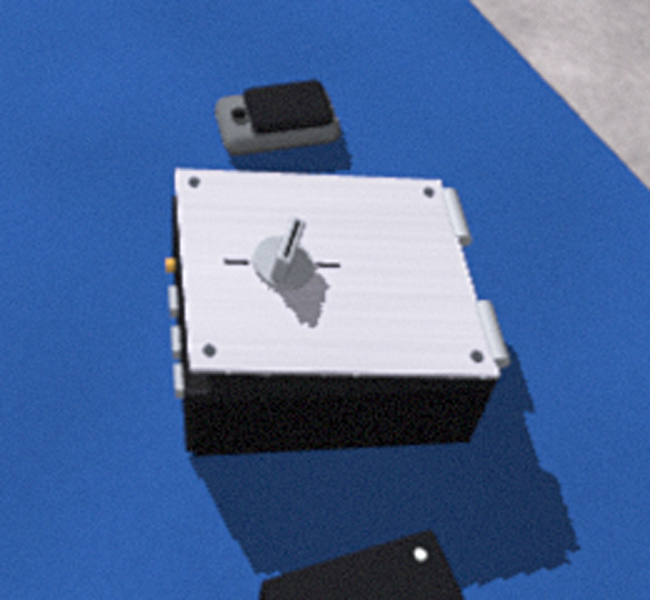

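The top view shows the cover corners at crop (367,68), (574,135), (495,390) and (285,318). The free edge faces the robot, with the mouse to the left and the adapter to the right. The wing slot runs roughly (412,240) to (445,270). In the side view the slot runs (300,224) to (284,258), and the index lines run from (225,262) to (340,265).

```bash
cat > h.py <<'E'
import numpy as np
from scipy.optimize import least_squares
from scipy.spatial.transform import Rotation as R
def proj(p,X):
    c=(np.asarray(X)-p["origin"])@np.asarray(p["attitude"])
    return np.c_[p["cx"]+p["fx"]*c[:,0]/-c[:,2], p["cy"]-p["fy"]*c[:,1]/-c[:,2]]
def cover(case,a):
    """origin on hinge, rotation of cover frame (x as the case)"""
    Rc=R.from_euler("z",case[2]).as_matrix(); o=np.r_[case[:2],0]+Rc@[.095,0,.08]
    return o, Rc@R.from_euler("y",a).as_matrix()
def pt(case,a,X): o,r=cover(case,a); return o+np.asarray(X)@r.T
E
cat > fit.py <<'E'
from h import *; from cell import *
P={n:capture(n) for n in("top","side")}
T=lambda l,s,o:np.array(l)/s+o
uv={"top":T([(367,68),(574,135),(495,390),(285,318)],3.3,(240,130)),"side":T([(440,180),(498,376),(188,372),(175,170)],2.5,(220,180))}
sl={"top":T([(412,240),(445,270)],3.3,(240,130)),"side":T([(284,258),(300,224)],2.5,(220,180))}
C=np.array([(0,.075,.004),(0,-.075,.004),(-.19,-.075,.004),(-.19,.075,.004)])
f=lambda q:np.concatenate([(proj(P[n],pt(q,.14,C))-uv[n]).ravel() for n in uv])
s=least_squares(f,[.55,-.1,-.2]);c=s.x
print(c,np.degrees(c[2]));print(np.round(s.fun.reshape(-1,2),1))
def wp(t,ce=-.125): return pt(c,.14,np.array([(ce,0,.032)]))
for n in sl:
    best=None
    g=lambda t:pt(c,.14,np.array([(-.125,0,.032)])+np.outer([-.018,.018],[np.cos(t),np.sin(t),0]))
    d=sl[n][1]-sl[n][0]; m=sl[n].mean(0)
    def ang(t):
        u=proj(P[n],g(t)); e=u[1]-u[0]; return abs(e[0]*d[1]-e[1]*d[0])/np.hypot(*e)/np.hypot(*d)
    ts=np.linspace(-.3,1.7,401);t=min(ts,key=ang); print(n,"theta",t,"centre err",m-proj(P[n],g(t)).mean(0), proj(P[n],g(t)))
np.save("case.npy",c)
print(pt(c,.14,np.array([(-.125,0,.020),(-.17,0,.004)])))
E
python3 fit.py
```

```text
[ 0.63354277 -0.14377305 -0.34393159] -19.70582842454887
[[ 1.   0.5]
 [-0.8  1.3]
 [-0.4  0.7]
 [ 0.5  0.5]
 [-0.  -0.3]
 [ 1.1 -0.1]
 [ 0.9 -0.5]
 [-0.4 -0.6]]
top theta 1.155 centre err [ 0.43517213 -1.6749758 ] [[375.44186095 214.40383082]
 [363.3847645  203.49157532]]
side theta 1.075 centre err [0.36662801 0.64757139] [[332.51950802 284.05890228]
 [340.34723595 267.44595494]]
[[ 0.60907848 -0.13501075  0.11724721]
 [ 0.56502641 -0.11923277  0.10768319]]
```

```bash
cat >> h.py <<'E'
def tool(case,a,th,flip):
    """tool z along -cover normal, y across the wing"""
    _,r=cover(case,a); w=r@R.from_euler("z",th).as_matrix()
    z=-w[:,2]; y=w[:,1]*(1 if flip else -1); return np.c_[np.cross(y,z),y,z]
def wing(case,a,h): return pt(case,a,np.array([-.125,0,.020+h]))
E
python3 - <<'E'
from h import *; from cell import *
c=np.load("case.npy")
for f in (0,1):
    for th in (1.09,.5,0,-.15):
        q=ik(wing(c,.14,.016),tool(c,.14,th,f)); print(f,th,None if q is None else np.round(q,0))
    for a in(.14,0): print(ik(pt(c,a,np.array([-.17,0,.004+.022])),tool(c,0,0,f)))
E
```

```text
0 1.09 [ 19.  35. -16.  95.   8.  59. -47.]
0 0.5 [ 15.  34. -11.  95.   5.  59. -78.]
0 0 [  10.   34.   -4.   96.    0.   58. -103.]
0 -0.15 [   9.   34.   -2.   96.   -1.   58. -111.]
[  10.33978728   27.0158164    -5.84044792  108.11360248    3.74458742
   45.05229113 -107.22019465]
[   9.65259494   28.48626009   -5.1180836   109.62649099    3.64283776
   42.04072573 -107.26145682]
1 1.09 [ 49.  53. -68.  93.  46.  76. 105.]
1 0.5 [ 34.  40. -39.  94.  24.  64.  87.]
1 0 [ 32.  39. -36.  94.  22.  63.  60.]
1 -0.15 [ 32.  39. -35.  94.  21.  63.  52.]
[ 33.17139806  31.38216384 -35.98554186 106.50854971  23.64731349
  49.71517941  55.86151365]
[ 32.7303709   32.87071827 -35.50388945 108.00394941  25.45393279
  47.17204844  54.16500413]
```

```bash
python3 - <<'E'
from h import *; from cell import *
import cv2
c=np.load("case.npy"); th=1.09; r=tool(c,.14,th,0)
move_ptp(wing(c,.14,.11),r)
p=capture("wrist"); cv2.imwrite("pics/w.png",p["color"][:,:,::-1])
n=[-.125,0,0]
print(proj(p,pt(c,.14,np.array([n])+[[0,0,.032]]+np.outer([-.018,.018],[np.cos(th),np.sin(th),0]))),current_t(),current_tcp_pos()-wing(c,.14,.11))
E
```

```text
[[276.26361966 228.36968005]
 [276.09653801 181.89032945]] 3.225 [-3.24338078e-04 -1.68972523e-03  2.85299367e-05]
```

View pics/w.png

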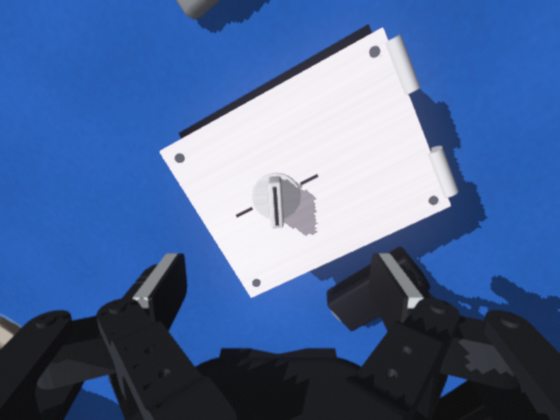

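The wrist view shows the wing slot from (275,180) to (277,226), which matches the prediction within about 2 px. Now I'll grasp it and turn.

```bash
python3 - <<'E'
from h import *; from cell import *
c=np.load("case.npy"); th=1.09
move_l(wing(c,.14,.016),tool(c,.14,th,0),velocity=.08)
print("down",current_force())
command_gripper(0.0); print("w",current_width(),current_grip_force(),current_force(),current_t())
if .007<current_width()<.014:
    for t in np.linspace(th,0,8)[1:]:
        move_j(ik(wing(c,.14,.016),tool(c,.14,t,0)))
        print(round(t,2),np.round(current_force(),1),np.round(current_moment(),2),current_t())
        if np.linalg.norm(current_force())>30: break
import cv2
p=capture("side"); cv2.imwrite("pics/s2.png",p["color"][150:350,200:480,::-1])
E
```

```text
down [ 0.64383486  0.64954821 -0.2774524 ]
w 0.00889729700884956 62.92870759963989 [-1.33212502  0.14743943  2.94411175] 5.2333
0.93 [-2.5  1.2  3.4] [ 0.35  0.49 -0.08] 5.4917
0.78 [-3.8  2.1  5.5] [ 0.58  0.71 -0.1 ] 5.75
0.62 [-4.   2.8  6.6] [ 0.55  0.77 -0.12] 6.0083
0.47 [-4.8  2.6  5.9] [ 0.65  0.88 -0.08] 6.2667
0.31 [-3.5  4.7  5.5] [ 0.77  0.82 -0.15] 6.525
0.16 [-3.2  3.7  5.6] [ 0.86  0.78 -0.11] 6.7833
0.0 [-3.8  4.5  5.3] [ 0.89  0.8  -0.07] 7.0417
```

```bash
python3 - <<'E'
from h import *; from cell import *
import cv2
c=np.load("case.npy")
command_gripper(.085)
move_l(wing(c,.14,.10),velocity=.15)
p=capture("wrist"); cv2.imwrite("pics/w2.png",cv2.resize(p["color"][90:290,180:430,::-1],None,fx=3,fy=3)); print(current_t())
print(proj(p,pt(c,.14,np.array([(-.143,0,.032),(-.107,0,.032)]))))
E
```

```text
8.575
[[276.11536466 235.96837622]
 [276.07714487 187.68390709]]
```

View pics/w2.png

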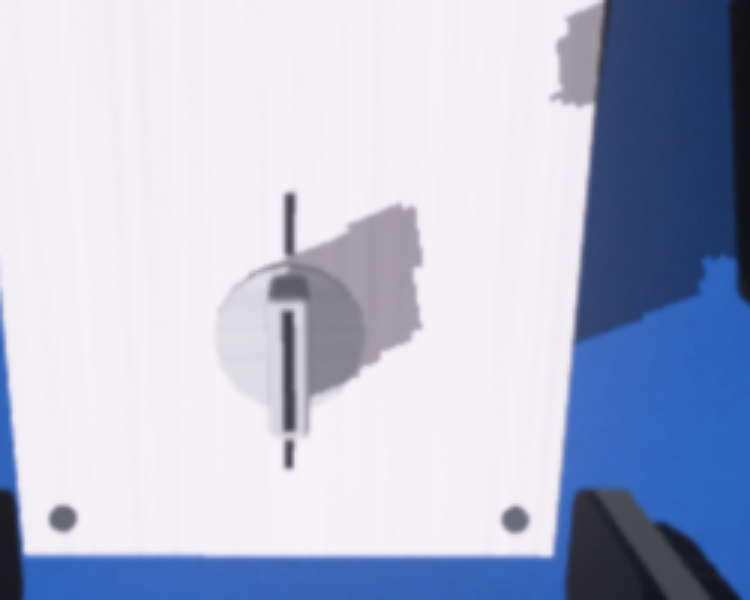

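The slot (288,310 to 290,432) lines up with both index lines (290,195–250 and 289,440–467). Next step is pressing the cover down.

```bash
python3 - <<'E'
from h import *; from cell import *
import cv2
c=np.load("case.npy"); r=tool(c,0,0,0); s=pt(c,0,np.array([-.17,0,.004])); s0=pt(c,.14,np.array([-.17,0,.004]))
command_gripper(0.0)
move_ptp(np.r_[s0[:2],s0[2]+.045],r); f0=current_force()[2]
move_l(np.r_[s[:2],s0[2]+.026],velocity=.08)
z=s0[2]+.026
while z>.085:
    z-=.003 if z>.111 else .001
    move_l(np.r_[s[:2],z],velocity=.03); f=current_force()
    print(round(z,4),round(current_tcp_pos()[2],4),np.round(f,1),round(current_t(),2))
    if f[2]-f0>16: break
hold(.3); print(current_force(),f0,current_t(),current_tcp_pos())
p=capture("side"); cv2.imwrite("pics/s3.png",cv2.resize(p["color"][180:400,200:480,::-1],None,fx=2.7,fy=2.7))
E
```

```text
0.1307 0.1312 [ 1.7 -1.6  0.5] 10.43
0.1277 0.128 [ 0.7 -0.5  3.4] 10.68
0.1247 0.1248 [ 0.3 -1.3  3.4] 10.93
0.1217 0.1217 [0.3 0.  3.4] 11.18
0.1187 0.1187 [0.1 0.4 4.6] 11.43
0.1157 0.1157 [-0.1  0.7  4.7] 11.68
0.1127 0.1127 [-1.2  1.1  4.1] 11.93
0.1097 0.1098 [-0.9  1.1  5.4] 12.18
0.1087 0.1088 [-1.3  1.3  6.1] 12.43
0.1077 0.1078 [-2.4  2.3  6. ] 12.68
0.1067 0.1068 [-1.3  1.7  5.5] 12.93
0.1057 0.106 [-2.5  1.7  7.6] 13.18
0.1047 0.1058 [-6.   2.2 14.7] 13.43
0.1037 0.1055 [-8.1  2.9 21.7] 13.68
[-8.48280155  2.64471961 21.37107856] 0.035360573860829525 13.975 [ 0.56272039 -0.11830586  0.10555056]
```

View pics/s3.png

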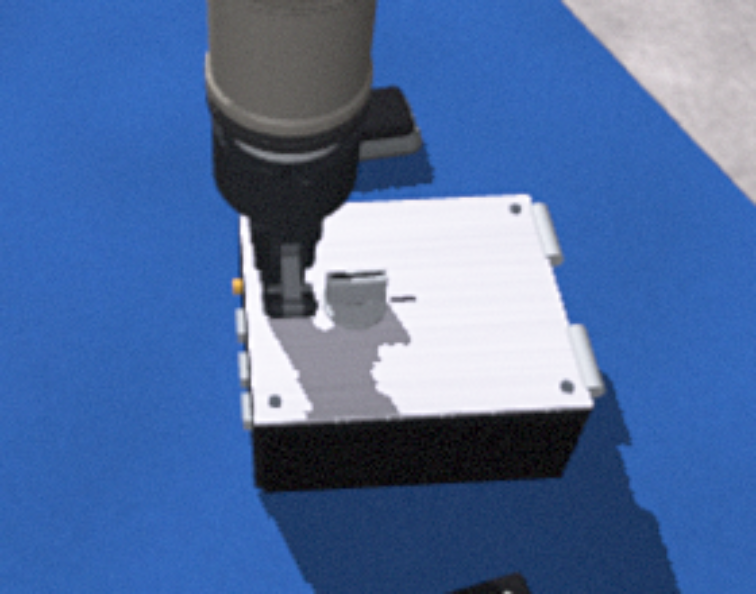

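The side view shows the fingertips at (290,305) on the press spot, the cover flush and the wing still aligned at (355,275). The hard stop was reached at TCP z = 0.106, as expected, with a steady push of about 21 N.

```bash
python3 -c "
from cell import *
print(close_job())"
```

```text
the job is handed in; nothing more can be done
None
```

I turned the fastener wing until its slot lined up with the index lines, pressed the cover flush, and handed in the job at about 14 s with the fingers still pushing at about 21 N; the judged result wasn't returned.

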